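Hang the tape roll on the keeper peg

TASK

Hang the bigger, thicker roll of tape on the leaning peg of the bench stand: slide it down the peg, past the small drop flap at the peg's nose, until it sits flat on the round seat and the flap has fallen back behind it. Leave the smaller roll and the jar of screws where they are.

Things in the scene. Friction and masses are not known exactly. Their poses are not given: they have to be found in the camera images.
- big_roll: the bigger roll of black tape, a loose ring lying flat: 66 mm outside, 19 mm high, about 40 g; grip it across its outside. Origin: centre of its underside; z: its axis, up as it lies. Its hole looks 40 mm wide but acts as a square hole, 28 mm between flats: a round peg of up to 25 mm goes in at any turn. Either face may go to the seat.
- peg: fixed bare steel peg. Origin: centre of its flat round seat (48 mm across), 90 mm above the table; z runs along the peg to its nose and leans 40 degrees (0.70 rad) from vertical, roughly toward the robot; y is level. 22 mm thick, 63 mm long from seat to nose end; the last 8 mm taper from 21 to 12 mm. Slotted for the flap from 22 to 55 mm above the seat.
- stand: what carries the peg: fixed dark steel base plate 124 x 90 x 8 mm (from x = -70 to 54 mm) with a 20 mm leaning post. Origin: on the table, in the plate's middle plane; z up. The peg leans toward the stand's -x; the seat centre is at x = -30, z = 90 mm.
- flap (a joint): light metal tongue, 7 mm wide, 30 mm long, hinged in the slot 52 mm above the seat. 0 = hangs plumb, its end sticking out on the peg's underside (toward the robot); positive = swung up into the slot (to 0.70 rad); -0.60 = outer stop. Swings freely: a roll slid down the peg pushes it in (under 1 N); once the roll's upper face is below 22 mm above the seat it falls back to 0 and locks the roll on.
- flap_tip (a point): free end of the flap; hanging, about 25 mm off the peg's axis
- small_roll: the smaller, thinner roll of yellow tape, 58 mm outside, 12 mm high; loose, to be left alone. Origin: centre of its underside
- jar: small jar of screws with a lid, 56 mm across, 58 mm high; loose, to be left alone. Origin: centre of its underside
Things that resemble listed ones, but are neither listed nor needed, are in the scene too. Several things have the shape of the big_roll; the one meant has the colours described above.

How it is judged:
On the way:
1. the roll, round the peg, pushes the flap up into the slot (value of joint flap above 0.12 rad and z of big_roll in the frame of peg between 0 and 0.06 m and distance between big_roll and peg below 0.062 m and angle between the z axis of big_roll and the z axis of peg, either way round below 0.5 rad), for 0.02 s.
At the end, for the whole second after the job is handed in: The big roll is at rest on the seat, round the peg and beneath the flap: its origin within 23 mm of the seat centre (either face down), axes within 0.15 rad; the flap has fallen back (-0.35 to 0.25 rad); small roll and jar within 30 mm of where they were (distance between big_roll and peg below 0.023 m and angle between the z axis of big_roll and the z axis of peg, either way round below 0.15 rad and value of joint flap between -0.35 and 0.25 rad and linear speed of big_roll below 0.02 m/s and not (distance of any of small_roll, jar from where it was at the start of the episode above 0.03 m)); the robot touches nothing.
It fails at once if the small roll or the jar is moved by more than 30 mm (distance of any of small_roll, jar from where it was at the start of the episode above 0.03 m).
It also fails if it takes over 35 s, if anything falls off the work surface, if the arm or the gripper's body presses on something with over 40 N, if the wrist force passes 120 N, or if a joint passes its speed limit or range.

ROBOT

A 6-joint arm with a two-finger parallel gripper is mounted at the origin on a cart in front of the work surface, level with it; the furniture and walls round the work are solid. World frame = base frame: x ahead of the robot, y to its left, z up, the work surface at z = 0. Lengths are in m, angles in rad, forces in N, time in s.
With the tool pointing down it reaches from about 0.35 to 0.775 m from the base axis. Payload 5.5 kg.
Tool frame: the origin (TCP) lies at the very end of the fingers, on their centre line; the grasp point (between the pads) lies 19 mm behind it; z points along the fingers, y is the line along which they close (so a half turn about z gives the same grasp; the last joint's range is limited). The gripper opens to 85 mm and grips with 20 to 120 N. Pads are 22 mm wide; open, the fingers measure 114 mm over their backs; the gripper's body (76 mm by 85 mm) begins 54 mm behind the grasp point. The pads swing forward as they close: fully open they stand 13 mm farther back than shut.
Start: joints at [1.078, 0.313, 0.046, 1.304, 0, 1.431], TCP at [0.199, 0.54, 0.231] pointing down, gripper open.
Joint ranges: [-2.76, 2.76], [-0.86, 1.69], [-1.03, 1.26], [-2.2, 2.34], [-1.47, 1.5], [-3.14, 3.14]. Speed limits (rad/s): [2.57, 2.57, 3.14, 3.14, 3.14, 3.14].

INTERFACE

Orientations are given as a unit quaternion [w, x, y, z].
In Python, from workcell import env, imaging, ticket gives the robot as it stands. The module is installed in compiled form; this text tells all that it offers.
- The arm moves only by the tool apply_moves, never from a script. Its argument "rows" is a list of rows, each an object with "xyz": the shift along the tool's x, y, z in mm, a list of three; "turn": the turn, a rotation vector about the tool's x, y, z in rad, a list of three; "grip": the opening, from 0 (shut) to 1 (fully open). A call has 1 to 12 rows; each row is the pose to reach, as a shift and turn from the pose commanded when the call began, along the tool's axes at that moment; what a row does not reach only later rows make up. A row lasts 1/12 s, in which the tool goes at most 41.7 mm and 7.16 degrees, less where a joint would pass 70% of its speed; a pose out of reach is approached as far as the arm can. A call with a gripper value outside its range is refused whole. The fingers move at their own pace and stop on an object; "force" is the grip in N (left out, the last holds). Time passes only in rows, so rows that repeat a pose let the fingers close. It gives the time, the measured TCP pose, the force, the opening and the grip force at its end, in the units of the state.
- env.get_state(): the state, without advancing time (a new reading comes with each control period).
- imaging.read_camera(name): name is "scene" or "top" or "wrist"; returns a dict with "color" (384x512x3 uint8, blue, green, red), "z_map" (384x512 float32, m along the optical axis (not along the pixel's ray), 0 where there is no reading), "camera_matrix" (3x3 intrinsics, pixels), "view" (4x4, takes a point from world to camera coordinates). Camera axes: x right, y down, z forward; pixel columns grow to the right and rows downward; lengths in m; the calibration is good to about 2 mm. A picture is of the moment at which its call begins.
- ticket.hand_in(): hands the job in; it is judged then, once.
The state is a dict: "clock": time; "joint_pos": joint angles; "qvel": joint speeds; "tau": joint torques, N m; "tcp_pos": TCP position; "orientation": TCP orientation; "wrist_force": force on the tool from outside, world axes, zero at the start; "ft_torque": the same for the moment, N m; "finger_gap": finger opening in m; "grip_force": force on a finger pad.
Only numpy, scipy, OpenCV 4.12 (cv2) and the standard library are available. Lean on these libraries where they do the work, as an engineer would, in place of code of your own. Each camera call takes 0.05 s, during which the arm holds its last target. There are 200 camera calls.

## Working session

There is one attempt and no reset: what is moved stays moved. The work goes in short steps, Python scripts to look and compute and a tool call to move; the robot and the scene stay as the last step left them, time stands still between calls to the robot, and variables do not carry over. Pictures are saved under pics/ and viewed, at most 10 in all, crops included, and the job is handed in when it is done.

Besides the shell and the picture viewer there is one more tool, called after "Emit:" as name(argument=value, ...), one argument or row to a line, values as JSON. apply_moves: Moves the arm, as the interface text tells. Its arguments: {"type":"object","properties":{"rows":{"type":"array"},"force":{"type":"number"}},"required":["rows"]}

```bash
mkdir -p pics; cat > h.py <<'E'
import numpy as np, cv2, pickle
from workcell import env, imaging, ticket
from scipy.spatial.transform import Rotation as R
def rot(q): return R.from_quat([q[1],q[2],q[3],q[0]]).as_matrix()
def cloud(c):
    z=c["z_map"]; K=c["camera_matrix"]; v,u=np.mgrid[:z.shape[0],:z.shape[1]]
    P=np.stack([(u-K[0,2])/K[0,0]*z,(v-K[1,2])/K[1,1]*z,z,np.ones_like(z)],-1)
    W=P@np.linalg.inv(c["view"]).T
    W=W[...,:3]; W[z==0]=np.nan
    return W
E
python3 - <<'E'
from h import *
ims=[]
for n in ("scene","top"):
    c=imaging.read_camera(n); pickle.dump(c,open(n+".pkl","wb")); cv2.imwrite(f"pics/{n}0.png",c["color"])
    print(n,np.linalg.inv(c["view"])[:3,3].round(3))
s=env.get_state(); print(s)
print(rot(s["orientation"]).round(3))
E
```

```text
scene [ 0.147 -0.381  0.686]
top [0.518 0.097 0.949]
{'clock': 0.1, 'joint_pos': array([1.07840797e+00, 3.13939146e-01, 4.51076550e-02, 1.30359641e+00,
       1.18508168e-05, 1.43117510e+00]), 'qvel': array([ 0.00114647, -0.00142594,  0.00206835,  0.00028698, -0.00148318,
       -0.00067509]), 'tau': array([ 2.12931620e-03, -4.81728137e+01,  2.99242312e+01,  1.26943958e-02,
       -1.56245114e-04, -3.17110118e-05]), 'tcp_pos': array([0.1984645 , 0.5391888 , 0.23049632]), 'orientation': array([-2.59155531e-04,  1.75470347e-01,  9.84484379e-01, -7.73551643e-04]), 'wrist_force': array([0.36538313, 0.01257281, 0.11720519]), 'ft_torque': array([-0.06803475, -0.06587925,  0.00164694]), 'grip_force': 0.0, 'finger_gap': 0.08539945532740296}
[[-0.938  0.345 -0.001]
 [ 0.345  0.938 -0.001]
 [ 0.    -0.002 -1.   ]]
```

View pics/scene0.png

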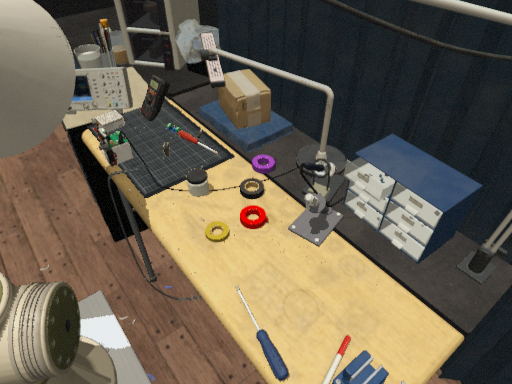

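View pics/top0.png

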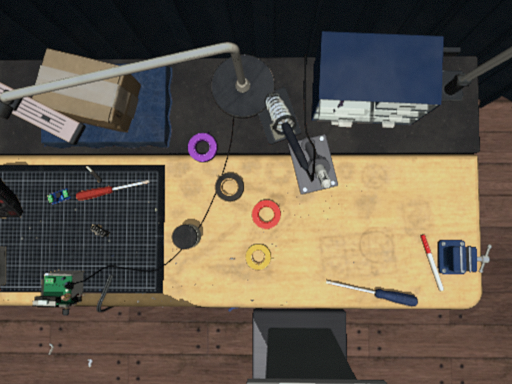

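The scene view shows the black roll at (251,188), red at (253,216), yellow at (217,231), the jar at (197,182) and the stand at (316,220). In the top view the black roll is at (229,186) and the stand at (315,165), with the peg's nose near (323,182).

```bash
python3 - <<'E'
from h import *
c=pickle.load(open("top.pkl","rb")); W=cloud(c); im=c["color"]
def at(v,u): return W[v,u].round(3)
print("table",at(230,340),"K",c["camera_matrix"][0])
hsv=cv2.cvtColor(im,cv2.COLOR_BGR2HSV)
# black roll
m=np.zeros(im.shape[:2],bool); m[165:207,208:250]=1
b=m&(W[...,2]>0.012)&(W[...,2]<0.03); p=W[b]
cv=cv2.minEnclosingCircle(p[:,:2].astype(np.float32)); print("black",p[:,:2].mean(0),cv,np.median(p[:,2]))
for n,(v0,v1,u0,u1,zl) in dict(red=(195,232,248,285,.01),yel=(240,272,242,274,.006),jar=(220,252,168,204,.045)).items():
    m=np.zeros(im.shape[:2],bool); m[v0:v1,u0:u1]=1; p=W[m&(W[...,2]>zl)]; print(n,p.mean(0),cv2.minEnclosingCircle(p[:,:2].astype(np.float32)))
# stand plate & peg
m=np.zeros(im.shape[:2],bool); m[125:200,280:345]=1
pl=m&(W[...,2]>0.004)&(W[...,2]<0.013)&(hsv[...,1]<80); k,lab,st,_=cv2.connectedComponentsWithStats(pl.astype(np.uint8))
p=W[pl]; print("plate",cv2.minAreaRect(p[:,:2].astype(np.float32)),len(p))
hi=m&(W[...,2]>0.03)
for v in range(130,194,4): print(v,[int(1000*x) if x==x else -1 for x in W[v,284:340:4,2]])
a=cv2.resize(im[90:210,220:380],(800,600),interpolation=2)
cv2.imwrite("pics/c1.png",a)
s=pickle.load(open("scene.pkl","rb"));cv2.imwrite("pics/c2.png",cv2.resize(s["color"][130:250,260:380],(600,600),interpolation=2))
E
```

```text
table [ 0.494 -0.056 -0.001] K [408.89885558   0.         262.78164079]
black [0.59170704 0.19957176] ((0.5919535160064697, 0.1998581737279892), 0.03310653194785118) 0.017980751951268692
red [0.52904525 0.11507333 0.01817822] ((0.530627965927124, 0.11207396537065506), 0.03603455051779747)
yel [0.43252641 0.13341092 0.01099723] ((0.43207594752311707, 0.13255026936531067), 0.029911726713180542)
jar [0.4794823  0.29247526 0.0561849 ] ((0.47938072681427, 0.29373064637184143), 0.028015397489070892)
plate ((0.6654196381568909, 0.0022653862833976746), (0.16178622841835022, 0.13139691948890686), 16.70652961730957) 1084
130 [117, 121, 118, 8, 7, 0, 0, 0, 0, -2, -1, -2, -3, 0]
134 [119, 127, 131, 8, 3, -1, 0, -1, 0, 0, 1, -1, 0, 0]
138 [8, 132, 138, 134, -2, -1, 20, 3, 6, 11, 9, -1, 0, 0]
142 [-2, 135, 145, 148, 5, 17, 17, 17, 9, 9, 5, -1, 0, 0]
146 [-2, 3, 153, 154, 7, 13, 31, 39, 8, 11, 7, -3, -3, 0]
150 [-1, -1, 149, 160, 164, 11, 37, 47, 5, 9, 7, 6, 0, -2]
154 [-13, -10, 4, 166, 169, 10, 46, 58, 59, 4, 6, 6, -15, -14]
158 [-2, 0, 8, 165, 174, 172, 8, 66, 75, 98, 6, 7, -4, -3]
162 [0, -1, 3, 7, 179, 184, 9, 103, 102, 99, 98, 95, -2, -3]
166 [0, -3, -3, 5, 179, 187, 94, 122, 96, 99, 92, 89, 6, -1]
170 [-1, -4, -1, 8, -1, 186, 92, 145, 102, 112, 109, 82, 6, 1]
174 [0, -3, -3, 6, 7, 7, 196, 162, 107, 108, 116, 6, 7, 0]
178 [-3, -4, -1, 3, 5, 5, 6, 178, 74, 127, 9, 134, 9, 0]
182 [-2, 0, -1, 0, 5, 8, 10, 8, 5, 126, 136, 142, 10, 9]
186 [0, 0, -3, -2, 6, 7, 6, 9, 6, 10, 137, 137, 6, 4]
190 [-3, -3, -1, -3, 8, 9, 8, 9, 3, 6, -2, -1, 0, -1]
```

View pics/c1.png

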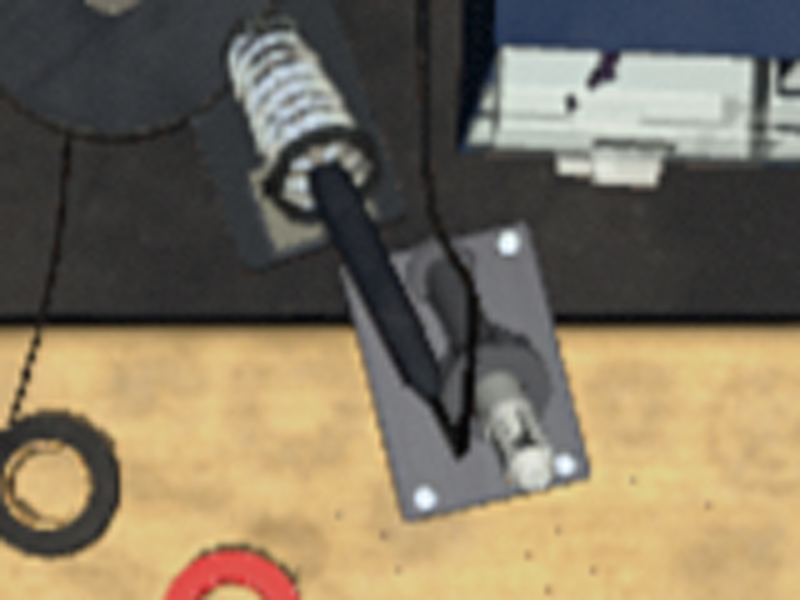

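View pics/c2.png

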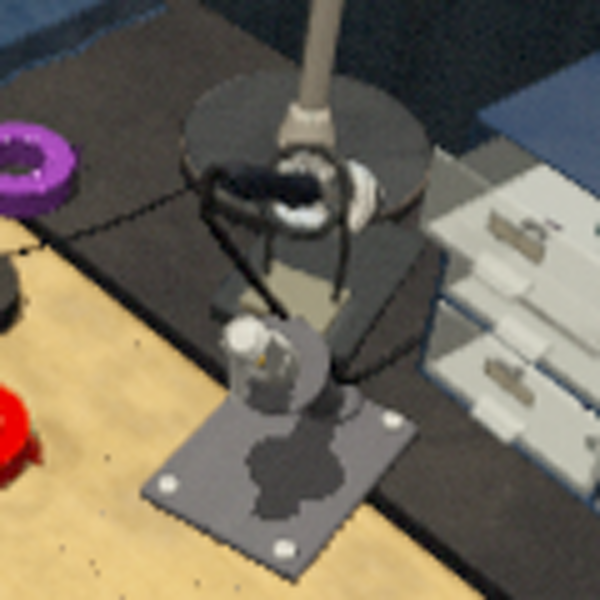

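The top crop shows the peg from its seat at (510,370) to its nose at (533,470), with plate bolts at (508,243), (565,465) and (424,497). A soldering-iron handle ends at (430,395) with a cord hanging from it, close to the peg on its left.

```bash
cat >> h.py <<'E'
def ray(c,u,v,z):
    T=np.linalg.inv(c["view"]); d=T[:3,:3]@np.linalg.inv(c["camera_matrix"])@[u,v,1]; o=T[:3,3]
    return o+d*(z-o[2])/d[2]
E
python3 - <<'E'
from h import *
c=pickle.load(open("top.pkl","rb")); W=cloud(c)
f=lambda x,y:(220+(x+.5)/5-.5,90+(y+.5)/5-.5)
B=[ray(c,*f(x,y),0.009) for x,y in((508,243),(565,465),(424,497))]
print("bolts",np.round(B,4)); ctr=(B[0]+B[2])/2
ax=B[0]-B[1]; yaw=np.arctan2(ax[1],ax[0]); ay=B[2]-B[1]; print("yaw",yaw,np.arctan2(ay[1],ay[0])-np.pi/2,np.linalg.norm(ax),np.linalg.norm(ay))
yaw=(yaw+ np.arctan2(ay[1],ay[0])-np.pi/2)/2
X=np.array([np.cos(yaw),np.sin(yaw),0]); org=ctr+.008*X; org[2]=0
seat=org-.03*X+[0,0,.09]; th=np.radians(40)
pz=-np.sin(th)*X+np.array([0,0,np.cos(th)]); py=np.array([-X[1],X[0],0]); px=np.cross(py,pz)
M=np.stack([px,py,pz],1); print("seat",seat,"pz",pz,"nose",seat+.063*pz)
V=(W-seat)@M; m=(W[...,2]>.085)&(abs(W-seat).max(-1)<.2)
for v in range(150,192,2): print(v,[tuple((1000*V[v,u]).astype(int)) for u in range(296,336,4) if m[v,u]])
np.savez("peg.npz",seat=seat,M=M)
E
```

```text
bolts [[ 0.7058 -0.0132  0.009 ]
 [ 0.6027 -0.0386  0.009 ]
 [ 0.5879  0.0261  0.009 ]]
yaw 0.24085408947321207 0.2238992532866455 0.10623674583424511 0.06634362147840589
seat [0.62547398 0.00137543 0.09      ] pz [-0.62551065 -0.14802818  0.76604444] nose [ 0.58606681 -0.00795034  0.1382608 ]
150 [(np.int64(74), np.int64(44), np.int64(29)), (np.int64(75), np.int64(37), np.int64(33))]
152 [(np.int64(72), np.int64(45), np.int64(33)), (np.int64(72), np.int64(38), np.int64(36))]
154 [(np.int64(72), np.int64(46), np.int64(39)), (np.int64(72), np.int64(39), np.int64(43))]
156 [(np.int64(70), np.int64(47), np.int64(43)), (np.int64(70), np.int64(40), np.int64(47)), (np.int64(68), np.int64(33), np.int64(46))]
158 [(np.int64(65), np.int64(48), np.int64(43)), (np.int64(69), np.int64(41), np.int64(52)), (np.int64(66), np.int64(34), np.int64(51)), (np.int64(20), np.int64(-6), np.int64(-6))]
160 [(np.int64(68), np.int64(43), np.int64(57)), (np.int64(68), np.int64(36), np.int64(61)), (np.int64(21), np.int64(3), np.int64(-1)), (np.int64(19), np.int64(-4), np.int64(0)), (np.int64(18), np.int64(-12),
[... 2143 characters left out ...]
64(-3), np.int64(26))]
178 [(np.int64(38), np.int64(29), np.int64(82)), (np.int64(6), np.int64(7), np.int64(43)), (np.int64(7), np.int64(-6), np.int64(51))]
180 [(np.int64(44), np.int64(31), np.int64(96)), (np.int64(5), np.int64(9), np.int64(49)), (np.int64(9), np.int64(2), np.int64(57)), (np.int64(7), np.int64(-5), np.int64(58))]
182 [(np.int64(0), np.int64(9), np.int64(47)), (np.int64(4), np.int64(3), np.int64(57)), (np.int64(6), np.int64(-3), np.int64(62))]
184 [(np.int64(4), np.int64(4), np.int64(63)), (np.int64(2), np.int64(-3), np.int64(63))]
186 [(np.int64(0), np.int64(5), np.int64(62)), (np.int64(-2), np.int64(-2), np.int64(63))]
188 [(np.int64(-9), np.int64(4), np.int64(58))]
190 []
```

```bash
cat >> h.py <<'E'
pg=np.load("peg.npz"); seat,M=pg["seat"],pg["M"]
def down(az):
    a=np.radians(az); y=np.array([np.cos(a),np.sin(a),0]); z=np.array([0,0,-1.]); return np.stack([np.cross(y,z),y,z],1)
def pegR(az):
    a=np.radians(az); y=M@[np.cos(a),np.sin(a),0]; z=-M[:,2]; return np.stack([np.cross(y,z),y,z],1)
def rel(p,Rt,p0=None,R0=None):
    s=env.get_state()
    if p0 is None: p0=s["tcp_pos"]
    if R0 is None: R0=rot(s["orientation"])
    print("xyz",(1000*R0.T@(np.array(p)-p0)).round(1),"turn",R.from_matrix(R0.T@Rt).as_rotvec().round(3))
E
python3 - <<'E'
from h import *
X=np.array([.972,.231,0]); 
Rp=pegR(115); print(Rp.round(3)); 
th=np.radians(40); Rd=R.from_rotvec(th*M[:,1]).as_matrix()@Rp; print(Rd.round(3)); az=np.degrees(np.arctan2(Rd[1,1],Rd[0,1])); print(az)
rel([.592,.1997,.08],down(az),np.array([.199,.54,.231]))
E
```

```text
[[-0.578 -0.524  0.626]
 [-0.571  0.807  0.148]
 [-0.583 -0.272 -0.766]]
[[-0.785 -0.62   0.   ]
 [-0.62   0.785 -0.   ]
 [-0.    -0.    -1.   ]]
128.3142025273684
xyz [-486.4 -183.3  151.2] turn [-1.000e-03 -1.000e-03 -1.021e+00]
```

Emit:
apply_moves(
  rows=[
    {"xyz": [-486,-183,130],"turn": [0,0,-1.02],"grip": 1},
    {"xyz": [-486,-183,130],"turn": [0,0,-1.02],"grip": 1},
    {"xyz": [-486,-183,130],"turn": [0,0,-1.02],"grip": 1},
    {"xyz": [-486,-183,130],"turn": [0,0,-1.02],"grip": 1},
    {"xyz": [-486,-183,130],"turn": [0,0,-1.02],"grip": 1},
    {"xyz": [-486,-183,130],"turn": [0,0,-1.02],"grip": 1},
    {"xyz": [-486,-183,130],"turn": [0,0,-1.02],"grip": 1},
    {"xyz": [-486,-183,130],"turn": [0,0,-1.02],"grip": 1},
    {"xyz": [-486,-183,130],"turn": [0,0,-1.02],"grip": 1},
    {"xyz": [-486,-183,130],"turn": [0,0,-1.02],"grip": 1},
    {"xyz": [-486,-183,130],"turn": [0,0,-1.02],"grip": 1},
    {"xyz": [-486,-183,130],"turn": [0,0,-1.02],"grip": 1},
  ],
)

```text
clock: 1.1
tcp_pos: [0.5478, 0.2371, 0.1153]
orientation: [-0.0, -0.327, 0.945, 0.0]
wrist_force: [1.3, 0.4, 0.6]
finger_gap: 0.0854
grip_force: 0.0
```

Emit:
apply_moves(
  rows=[
    {"xyz": [0,0,0],"turn": [0,0,0],"grip": 1},
    {"xyz": [0,0,0],"turn": [0,0,0],"grip": 1},
  ],
)

```text
clock: 1.27
tcp_pos: [0.5476, 0.2367, 0.1145]
orientation: [-0.001, -0.325, 0.946, 0.0]
wrist_force: [-0.4, 0.9, -0.4]
finger_gap: 0.0858
grip_force: 0.0
```

```bash
python3 - <<'E'
from h import *
s=env.get_state(); print(s["clock"],s["tcp_pos"],s["joint_pos"].round(3)); print(rot(s["orientation"]).round(3))
c=imaging.read_camera("wrist"); cv2.imwrite("pics/w1.png",c["color"]); W=cloud(c)
m=(W[...,2]>.012)&(W[...,2]<.024)&(np.hypot(W[...,0]-.592,W[...,1]-.2)<.05); p=W[m]
print(len(p),p.mean(0) if len(p) else 0, cv2.minEnclosingCircle(p[:,:2].astype(np.float32)) if len(p) else 0)
rel([.592,.1997,.004],down(128.3))
E
```

```text
1.2667 [0.54762287 0.23665862 0.11452237] [ 0.273  0.413 -0.1    1.06   0.    -0.39 ]
[[-0.788 -0.615 -0.002]
 [-0.615  0.788 -0.001]
 [ 0.002  0.001 -1.   ]]
4504 [0.59152929 0.19905987 0.01867305] ((0.594893753528595, 0.20299911499023438), 0.037003327161073685)
xyz [-12.3 -58.2 111.1] turn [ 0.001 -0.002 -0.003]
```

View pics/w1.png

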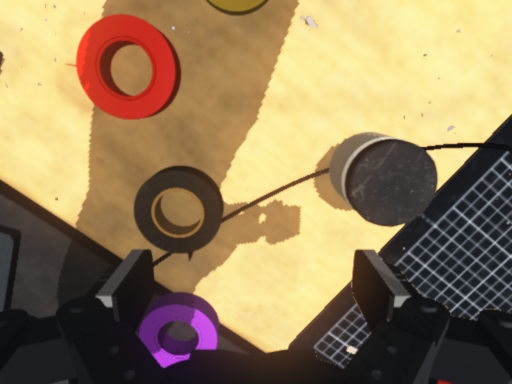

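The wrist view shows the black roll at (178,208), with the jar and the purple and red rings clear of the finger line. I'm going down to grip it.

Emit:
apply_moves(
  rows=[
    {"xyz": [-12,-58,40],"turn": [0,0,0],"grip": 1},
    {"xyz": [-12,-58,60],"turn": [0,0,0],"grip": 1},
    {"xyz": [-12,-58,75],"turn": [0,0,0],"grip": 1},
    {"xyz": [-12,-58,95],"turn": [0,0,0],"grip": 1},
    {"xyz": [-12,-58,109],"turn": [0,0,0],"grip": 1},
    {"xyz": [-12,-58,109],"turn": [0,0,0],"grip": 1},
    {"xyz": [-12,-58,109],"turn": [0,0,0],"grip": 1},
    {"xyz": [-12,-58,109],"turn": [0,0,0],"grip": 0.5},
    {"xyz": [-12,-58,109],"turn": [0,0,0],"grip": 0.5},
    {"xyz": [-12,-58,109],"turn": [0,0,0],"grip": 0.5},
    {"xyz": [-12,-58,109],"turn": [0,0,0],"grip": 0.5},
    {"xyz": [-12,-58,109],"turn": [0,0,0],"grip": 0.5},
  ],
  force=35,
)

```text
clock: 2.32
tcp_pos: [0.5931, 0.2017, 0.0095]
orientation: [0.002, -0.328, 0.945, 0.0]
wrist_force: [-2.6, 2.3, 5.7]
finger_gap: 0.0626
grip_force: 37.9
```

Emit:
apply_moves(
  rows=[
    {"xyz": [0,0,0],"turn": [0,0,0],"grip": 0.5},
    {"xyz": [0,0,0],"turn": [0,0,0],"grip": 0.5},
  ],
)

```text
clock: 2.48
tcp_pos: [0.5931, 0.2017, 0.0095]
orientation: [0.002, -0.328, 0.945, 0.0]
wrist_force: [-3.0, 2.8, 4.8]
finger_gap: 0.0628
grip_force: 37.9
```

Emit:
apply_moves(
  rows=[
    {"xyz": [0,0,-20],"turn": [0,0,0],"grip": 0.5},
    {"xyz": [0,0,-50],"turn": [0,0,0],"grip": 0.5},
    {"xyz": [0,0,-90],"turn": [0,0,0],"grip": 0.5},
    {"xyz": [0,0,-130],"turn": [0,0,0],"grip": 0.5},
    {"xyz": [0,0,-170],"turn": [0,0,0],"grip": 0.5},
    {"xyz": [0,0,-190],"turn": [0,0,0],"grip": 0.5},
    {"xyz": [0,0,-190],"turn": [0,0,0],"grip": 0.5},
    {"xyz": [0,0,-190],"turn": [0,0,0],"grip": 0.5},
  ],
)

```text
clock: 3.15
tcp_pos: [0.5934, 0.201, 0.1999]
orientation: [0.003, -0.328, 0.945, -0.0]
wrist_force: [-0.2, -0.4, -1.3]
finger_gap: 0.0627
grip_force: 38.7
```

```bash
python3 - <<'E'
from h import *
s=env.get_state(); p0=s["tcp_pos"];R0=rot(s["orientation"]); print(s["clock"],p0,s["finger_gap"],s["wrist_force"]); print(R0.round(3))
for n in ("wrist","top","scene"):
    c=imaging.read_camera(n); W=cloud(c); V=(W-p0)@R0*1000
    cv2.imwrite(f"pics/{n}2.png",c["color"]); pickle.dump((c,p0,R0),open(n+"2.pkl","wb"))
    m=(np.hypot(V[...,0],V[...,1])<45)&(V[...,2]>-30)&(V[...,2]<25); p=V[m]
    print(n,len(p),p.min(0) if len(p) else 0,p.max(0) if len(p) else 0)
    if len(p): print(np.histogram(p[:,2],range(-30,26,3)))
w=pickle.load(open("wrist2.pkl","rb"))[0]["color"]; s=pickle.load(open("scene2.pkl","rb"))[0]
q=np.linalg.inv(s["view"]); h=s["view"]@np.append(p0,1); uv=s["camera_matrix"]@h[:3]; u,v=(uv[:2]/uv[2]).astype(int); print(u,v)
cr=cv2.resize(s["color"][max(v-40,0):v+40,u-40:u+40],(384,384),interpolation=2)
cv2.imwrite("pics/g2.png",cv2.resize(np.hstack([w[:, :416],cr]),(800,384)))
E
```

```text
3.15 [0.59342495 0.20101545 0.19988092] 0.06265331213333852 [-0.22859781 -0.42752118 -1.26724031]
[[-0.785 -0.619  0.005]
 [-0.619  0.785  0.001]
 [-0.005 -0.002 -1.   ]]
wrist 16598 [-38.34741051 -44.479521   -29.99671695] [34.71926711 44.43907693 10.0445104 ]
(array([ 433,  397,  398,  334,  342,  286, 9173, 2977,  492,  482,  463,
        423,  369,   29,    0,    0,    0,    0]), array([-30, -27, -24, -21, -18, -15, -12,  -9,  -6,  -3,   0,   3,   6,
         9,  12,  15,  18,  21,  24]))
top 239 [ 10.0797357  -36.95427709 -26.63969304] [35.9086501  21.72689797 11.5128026 ]
(array([  0,   2,   2,   0,   2,   0,   8, 123,  74,   6,   4,   5,   4,
         9,   0,   0,   0,   0]), array([-30, -27, -24, -21, -18, -15, -12,  -9,  -6,  -3,   0,   3,   6,
         9,  12,  15,  18,  21,  24]))
scene 603 [-27.54438047 -44.60751557 -29.79995797] [38.71893281 43.9603373  11.44380248]
(array([ 18,  15,  14,  15,  15,  16,  17, 209,  78,  41,  48,  40,  47,
        30,   0,   0,   0,   0]), array([-30, -27, -24, -21, -18, -15, -12,  -9,  -6,  -3,   0,   3,   6,
         9,  12,  15,  18,  21,  24]))
250 128
```

View pics/g2.png

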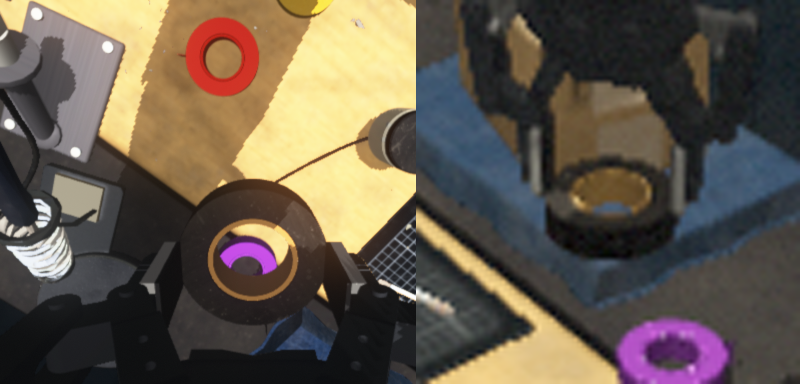

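The ring is held level across the finger tips. It spans about -9 to +10 mm along tool z, and its brown core is at (253,260).

```bash
python3 - <<'E'
from h import *
c,p0,R0=pickle.load(open("wrist2.pkl","rb")); W=cloud(c); V=(W-p0)@R0*1000
m=(abs(V[...,1])<29)&(abs(V[...,0])<45)&(V[...,2]>-12)&(V[...,2]<-5); p=V[m]
for y in range(-25,26,5):
    q=p[abs(p[:,1]-y)<1.5]; print(y,q[:,0].min().round(1),q[:,0].max().round(1),q[:,2].mean().round(2))
A=np.c_[p[:,:2],np.ones(len(p))]; print("plane",np.linalg.lstsq(A,p[:,2],rcond=None)[0])
# standoff: ring bottom 95 above seat
pc=lambda h:seat+M@[0,0,h]
Rp=pegR(115); off=Rp@np.array([0,0,.0095])
rel(pc(.095)-off,Rp); rel(pc(.18)-off,Rp)
E
```

```text
-25 -21.4 24.8 -9.41
-20 -25.5 28.6 -9.35
-15 -28.1 31.6 -9.22
-10 -30.6 33.4 -9.2
-5 -31.3 34.4 -9.23
0 -32.1 34.7 -9.22
5 -38.0 34.2 -9.2
10 -30.4 33.3 -9.2
15 -28.9 31.3 -9.28
20 -25.0 28.4 -9.46
25 -19.9 24.2 -9.45
plane [-3.32959217e-03 -1.66985754e-03 -9.30248318e+00]
xyz [ 157.2 -149.3   25.8] turn [ 0.296 -0.635 -0.001]
xyz [ 206.9 -126.2  -39.2] turn [ 0.296 -0.635 -0.001]
```

Emit:
apply_moves(
  rows=[
    {"xyz": [36,18,-10],"turn": [0.05,-0.1,0],"grip": 0.5},
    {"xyz": [72,30,-20],"turn": [0.1,-0.21,0],"grip": 0.5},
    {"xyz": [110,18,-30],"turn": [0.15,-0.32,0],"grip": 0.5},
    {"xyz": [140,-14,-39],"turn": [0.2,-0.42,0],"grip": 0.5},
    {"xyz": [162,-49,-39],"turn": [0.25,-0.53,0],"grip": 0.5},
    {"xyz": [184,-84,-39],"turn": [0.296,-0.635,0],"grip": 0.5},
    {"xyz": [206,-126,-39],"turn": [0.296,-0.635,0],"grip": 0.5},
    {"xyz": [206,-126,-39],"turn": [0.296,-0.635,0],"grip": 0.5},
    {"xyz": [206,-126,-39],"turn": [0.296,-0.635,0],"grip": 0.5},
    {"xyz": [206,-126,-39],"turn": [0.296,-0.635,0],"grip": 0.5},
    {"xyz": [206,-126,-39],"turn": [0.296,-0.635,0],"grip": 0.5},
  ],
)

```text
clock: 4.22
tcp_pos: [0.5076, -0.0255, 0.2347]
orientation: [0.34, -0.307, 0.888, -0.034]
wrist_force: [-0.6, -0.4, -0.7]
finger_gap: 0.0627
grip_force: 38.7
```

```bash
cat >> h.py <<'E'
def look(tag, off=(1.5,0,9.5)):
    s=env.get_state(); p0=s["tcp_pos"];R0=rot(s["orientation"])
    print(s["clock"],s["finger_gap"],s["wrist_force"].round(1),s["joint_pos"].round(2))
    c=(p0+R0@np.array(off)/1000-seat)@M*1000
    print("ring in peg",c.round(1),"tool z.pegz",np.degrees(np.arccos(-R0[:,2]@M[:,2])).round(2))
    Rp=pegR(115)
    for h in (.075,.06,.03,.0): rel(seat+M@[0,0,h]-Rp@np.array(off)/1000,Rp)
E
python3 - <<'E'
from h import *
look(0)
c=imaging.read_camera("wrist"); cv2.imwrite("pics/w3.png",c["color"]); s=env.get_state(); pickle.dump((c,s["tcp_pos"],rot(s["orientation"])),open("w3.pkl","wb"))
W=cloud(c); V=(W-seat)@M*1000
m=(np.hypot(V[...,0],V[...,1])<20)&(V[...,2]>50)&(V[...,2]<68); p=V[m]; print("nose",len(p),np.median(p,0) if len(p) else 0)
m=(np.hypot(V[...,0],V[...,1])<30)&(abs(V[...,2])<5); p=V[m]; print("seat",len(p),p.min(0) if len(p) else 0,p.max(0) if len(p) else 0)
E
```

```text
4.2167 0.06270532593615206 [-0.6 -0.4 -0.7] [-0.46 -0.28 -0.78  0.5   0.42 -1.  ]
ring in peg [ -1.    0.4 179. ] tool z.pegz 0.03
xyz [ -0.7  -0.8 104. ] turn [ 0.     0.    -0.003]
xyz [ -0.7  -0.8 119. ] turn [ 0.     0.    -0.003]
xyz [ -0.7  -0.8 149. ] turn [ 0.     0.    -0.003]
xyz [ -0.6  -0.8 179. ] turn [ 0.     0.    -0.003]
nose 156 [-7.19439698 -4.10395921 58.70157473]
seat 867 [-23.77698751 -23.94207266  -3.85086388] [19.06094964 23.45386535  4.01605985]
```

View pics/w3.png

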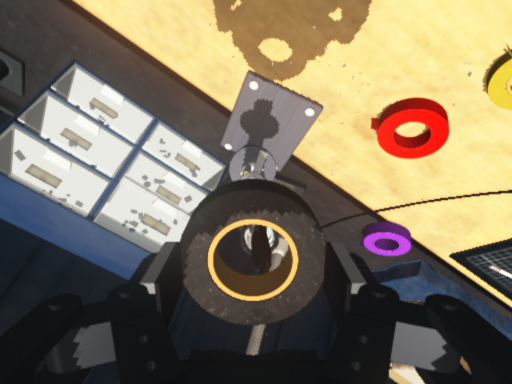

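The wrist view shows the peg's nose through the ring's hole at about (260,240), and the seat and plate line up. I'm advancing to just above the nose.

Emit:
apply_moves(
  rows=[
    {"xyz": [-0.7,-0.8,25],"turn": [0,0,0],"grip": 0.5},
    {"xyz": [-0.7,-0.8,50],"turn": [0,0,0],"grip": 0.5},
    {"xyz": [-0.7,-0.8,75],"turn": [0,0,0],"grip": 0.5},
    {"xyz": [-0.7,-0.8,95],"turn": [0,0,0],"grip": 0.5},
    {"xyz": [-0.7,-0.8,104],"turn": [0,0,0],"grip": 0.5},
    {"xyz": [-0.7,-0.8,104],"turn": [0,0,0],"grip": 0.5},
    {"xyz": [-0.7,-0.8,104],"turn": [0,0,0],"grip": 0.5},
  ],
)

```text
clock: 4.85
tcp_pos: [0.5738, -0.0085, 0.156]
orientation: [0.34, -0.309, 0.887, -0.034]
wrist_force: [-0.5, 0.2, -1.0]
finger_gap: 0.0626
grip_force: 38.7
```

```bash
python3 - <<'E'
from h import *
look(0)
c=imaging.read_camera("wrist"); cv2.imwrite("pics/w4.png",c["color"][130:384,100:440])
W=cloud(c); V=(W-seat)@M*1000
m=(np.hypot(V[...,0],V[...,1])<16)&(V[...,2]>30)&(V[...,2]<68); p=V[m]; print("nose",len(p),p.min(0) if len(p) else 0,p.max(0) if len(p) else 0)
E
```

```text
4.85 0.0625924601070506 [-0.5  0.2 -1. ] [-0.34 -0.05 -0.84  0.17  0.36 -0.9 ]
ring in peg [ 0.8  1.7 74.9] tool z.pegz 0.15
xyz [ 1.4 -1.1 -0.1] turn [0.002 0.001 0.   ]
xyz [ 1.4 -1.2 14.9] turn [0.002 0.001 0.   ]
xyz [ 1.5 -1.2 44.9] turn [0.002 0.001 0.   ]
xyz [ 1.5 -1.3 74.9] turn [0.002 0.001 0.   ]
nose 548 [-5.61950738 -9.02298146 55.7847869 ] [ 9.65808175  9.62797301 65.21725108]
```

View pics/w4.png

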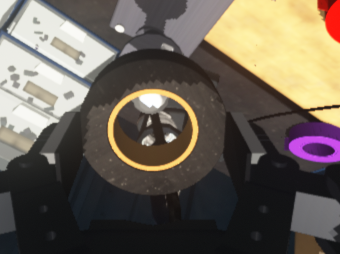

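The peg's nose shows bright at (152,98), near the middle of the hole, so I'm entering gently.

Emit:
apply_moves(
  rows=[
    {"xyz": [1,-0.8,4],"turn": [0,0,0],"grip": 0.5},
    {"xyz": [1,-0.8,9],"turn": [0,0,0],"grip": 0.5},
    {"xyz": [1,-0.8,14],"turn": [0,0,0],"grip": 0.5},
    {"xyz": [1,-0.8,19],"turn": [0,0,0],"grip": 0.5},
    {"xyz": [1,-0.8,24],"turn": [0,0,0],"grip": 0.5},
    {"xyz": [1,-0.8,28],"turn": [0,0,0],"grip": 0.5},
    {"xyz": [1,-0.8,28],"turn": [0,0,0],"grip": 0.5},
  ],
)

```text
clock: 5.48
tcp_pos: [0.5919, -0.0077, 0.1345]
orientation: [0.341, -0.308, 0.888, -0.035]
wrist_force: [-0.5, -0.0, -0.5]
finger_gap: 0.0624
grip_force: 38.7
```

```bash
python3 - <<'E'
from h import *
look(0); print(M.T@env.get_state()["wrist_force"])
E
```

```text
5.4833 0.062392232442884415 [-0.5 -0.  -0.5] [-0.33  0.01 -0.84  0.09  0.35 -0.88]
ring in peg [ 0.6 -1.7 47. ] tool z.pegz 0.09
xyz [ -0.2   1.8 -28. ] turn [-0.001  0.001 -0.002]
xyz [ -0.2   1.8 -13. ] turn [-0.001  0.001 -0.002]
xyz [-0.1  1.8 17. ] turn [-0.001  0.001 -0.002]
xyz [-0.1  1.9 47. ] turn [-0.001  0.001 -0.002]
[-0.70090099  0.10816377 -0.05927894]
```

Emit:
apply_moves(
  rows=[
    {"xyz": [0,1,5],"turn": [0,0,0],"grip": 0.5},
    {"xyz": [0,1,10],"turn": [0,0,0],"grip": 0.5},
    {"xyz": [0,1,15],"turn": [0,0,0],"grip": 0.5},
    {"xyz": [0,1,20],"turn": [0,0,0],"grip": 0.5},
    {"xyz": [0,1,25],"turn": [0,0,0],"grip": 0.5},
    {"xyz": [0,1,30],"turn": [0,0,0],"grip": 0.5},
    {"xyz": [0,1,35],"turn": [0,0,0],"grip": 0.5},
    {"xyz": [0,1,39],"turn": [0,0,0],"grip": 0.5},
    {"xyz": [0,1,43],"turn": [0,0,0],"grip": 0.5},
    {"xyz": [0,1,43],"turn": [0,0,0],"grip": 0.5},
  ],
)

```text
clock: 6.32
tcp_pos: [0.6184, -0.0004, 0.1016]
orientation: [0.341, -0.308, 0.888, -0.035]
wrist_force: [-0.2, 0.0, -0.8]
finger_gap: 0.0627
grip_force: 38.7
```

```bash
python3 - <<'E'
from h import *
look(0); print(M.T@env.get_state()["wrist_force"])
c=imaging.read_camera("wrist"); cv2.imwrite("pics/w5.png",c["color"])
W=cloud(c); V=(W-seat)@M*1000
m=(np.hypot(V[...,0],V[...,1])<33)&(np.hypot(V[...,0],V[...,1])>20)&(V[...,2]>10)&(V[...,2]<40); p=V[m]; print("ring top",np.histogram(p[:,2],range(10,41,2)))
E
```

```text
6.3167 0.06273480101489011 [-0.2  0.  -0.8] [-0.29  0.12 -0.84 -0.02  0.33 -0.85]
ring in peg [ 0.5 -0.8  4. ] tool z.pegz 0.11
xyz [  0.    0.8 -71. ] turn [-0.001  0.001 -0.001]
xyz [  0.    0.9 -56. ] turn [-0.001  0.001 -0.001]
xyz [  0.1   0.9 -26. ] turn [-0.001  0.001 -0.001]
xyz [0.1 0.9 4. ] turn [-0.001  0.001 -0.001]
[-0.66478415  0.07146456 -0.5011316 ]
ring top (array([  69,   61,   72,   68,   73,  281, 7530,  589,   95,  122,  100,
        136,  156,  164,  161]), array([10, 12, 14, 16, 18, 20, 22, 24, 26, 28, 30, 32, 34, 36, 38, 40]))
```

Emit:
apply_moves(
  rows=[
    {"xyz": [0,0.5,1.5],"turn": [0,0,0],"grip": 0.5},
    {"xyz": [0,0.5,3],"turn": [0,0,0],"grip": 0.5},
    {"xyz": [0,0.5,4],"turn": [0,0,0],"grip": 0.5},
    {"xyz": [0,0.5,4.5],"turn": [0,0,0],"grip": 0.5},
    {"xyz": [0,0.5,4.5],"turn": [0,0,0],"grip": 0.5},
  ],
)

```text
clock: 6.78
tcp_pos: [0.6209, 0.0004, 0.0988]
orientation: [0.341, -0.308, 0.887, -0.035]
wrist_force: [-1.2, -0.5, 0.5]
finger_gap: 0.0629
grip_force: 38.8
```

```bash
python3 - <<'E'
from h import *
look(0); print(M.T@env.get_state()["wrist_force"])
c=imaging.read_camera("wrist"); cv2.imwrite("pics/w6.png",c["color"])
W=cloud(c); V=(W-seat)@M*1000; r=np.hypot(V[...,0],V[...,1])
p=V[(r<33)&(r>20)&(V[...,2]>10)&(V[...,2]<40)]; print("ring top",np.histogram(p[:,2],range(10,31,1))[0])
E
```

```text
6.7833 0.06293163702355399 [-1.2 -0.5  0.5] [-0.29  0.13 -0.84 -0.03  0.32 -0.85]
ring in peg [ 0.7 -0.5  0.3] tool z.pegz 0.16
xyz [  0.3   0.6 -74.7] turn [-0.002  0.002 -0.001]
xyz [  0.3   0.7 -59.7] turn [-0.002  0.002 -0.001]
xyz [  0.4   0.7 -29.7] turn [-0.002  0.002 -0.001]
xyz [0.4 0.8 0.3] turn [-0.002  0.002 -0.001]
[-0.65593906 -0.23442781  1.24661572]
ring top [  52   46   38   48   54   50   42  144 2124 4846 1047   64   41   53
   47   42   47   61   51   45]
```

View pics/w6.png

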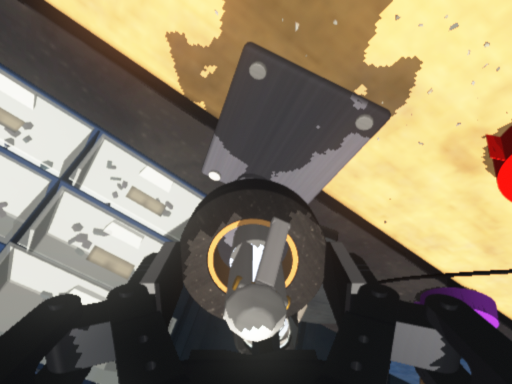

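The ring sits on the seat with its top at about 19.5 mm, and the flap's tongue has dropped over it around (268,250). I'm opening and backing off along the peg's axis.

Emit:
apply_moves(
  rows=[
    {"xyz": [0,0,0],"turn": [0,0,0],"grip": 0.95},
    {"xyz": [0,0,0],"turn": [0,0,0],"grip": 0.95},
    {"xyz": [0,0,0],"turn": [0,0,0],"grip": 0.95},
    {"xyz": [0,0,0],"turn": [0,0,0],"grip": 0.95},
    {"xyz": [0,0,0],"turn": [0,0,0],"grip": 0.95},
    {"xyz": [0,0,-15],"turn": [0,0,0],"grip": 0.95},
    {"xyz": [0,0,-40],"turn": [0,0,0],"grip": 0.95},
    {"xyz": [0,0,-70],"turn": [0,0,0],"grip": 0.95},
    {"xyz": [0,0,-100],"turn": [0,0,0],"grip": 0.95},
    {"xyz": [0,0,-140],"turn": [0,0,0],"grip": 0.95},
    {"xyz": [0,0,-170],"turn": [0,0,0],"grip": 0.95},
    {"xyz": [0,0,-170],"turn": [0,0,0],"grip": 0.95},
  ],
)

```text
clock: 7.83
tcp_pos: [0.5142, -0.0257, 0.2343]
orientation: [0.344, -0.307, 0.886, -0.038]
wrist_force: [0.0, 0.6, -0.2]
finger_gap: 0.081
grip_force: 0.0
```

```bash
python3 - <<'E'
from h import *
print(env.get_state()["finger_gap"])
c=imaging.read_camera("wrist"); cv2.imwrite("pics/w7.png",c["color"])
W=cloud(c); V=(W-seat)@M*1000; r=np.hypot(V[...,0],V[...,1])
p=V[(r<38)&(r>20)&(V[...,2]>10)&(V[...,2]<40)]; print("ring top",np.histogram(p[:,2],range(10,31,1))[0]); p=p[abs(p[:,2]-19)<3]
A=np.c_[p[:,:2],np.ones(len(p))]; print("plane",np.linalg.lstsq(A,p[:,2],rcond=None)[0],p.min(0),p.max(0))
t=imaging.read_camera("top"); W=cloud(t)
for n,x in dict(yel=(.4325,.1334,.006),jar=(.4795,.2925,.045)).items():
    m=(np.hypot(W[...,0]-x[0],W[...,1]-x[1])<.05)&(W[...,2]>x[2])&(W[...,2]<.07); print(n,W[m].mean(0))
E
```

```text
0.08095359646963458
ring top [   7    9    4    6    4    5    4   66  737 1196  362   19    1    8
    5    4    2    3    7    4]
plane [1.78301605e-03 3.59482916e-03 1.93124130e+01] [-36.10743112 -34.17050509  16.18815033] [29.79234229 31.75662757 21.59787562]
yel [0.43253757 0.13336886 0.01103688]
jar [0.47944225 0.29259044 0.05626238]
```

View pics/w7.png

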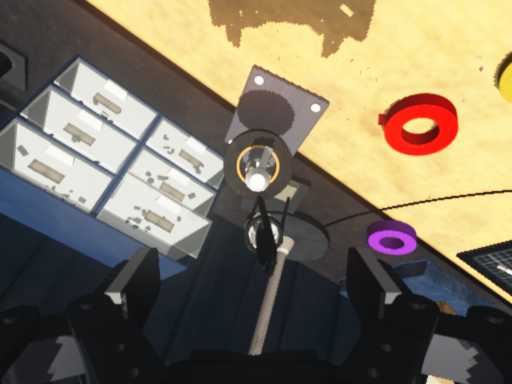

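The black roll lies flat on the seat at about (257,163), the gripper is clear, and the small roll and jar haven't moved.

```bash
python3 -c "
from workcell import ticket
print(ticket.hand_in())"
```

```text
the job is handed in; nothing more can be done
None
```

The big black roll sits flat on the peg's seat with the flap dropped behind it. The small roll and jar haven't moved, and I've handed the job in at about 8 s of the 35 s allowed; the hand-in returned no verdict.

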